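# Scrape the nuts off the shovel into the box

## Robot

A 6-joint arm with a two-finger parallel gripper is mounted at the origin on the work surface; the furniture and walls round the work are solid. World frame = base frame: x ahead of the robot, y to its left, z up, the work surface at z = 0. Lengths are in mm, angles in rad, forces in N, time in s.
With the tool pointing down it reaches from about 275 to 1000 mm from the base axis. Payload 8.4 kg.
Tool frame: the origin (TCP) lies midway between the tips of the shut fingers; the grasp point (between the pads) lies 19 mm behind it; y points along the fingers, z is the direction in which the jaws open and shut, and the axes are right-handed (so a half turn about y gives the same grasp; the last joint's range is limited). The gripper opens to 85 mm and grips with 20 to 120 N. Pads are 22 mm wide; open, the fingers measure 114 mm over their backs; the gripper's body (76 mm by 85 mm) begins 54 mm behind the grasp point. The pads swing forward as they close: fully open they stand 13 mm farther back than shut.
Start: joints at [1.152, 0.353, 1.633, -0, 1.155, -0.002], TCP at [253.022, 571.496, 231.281] pointing down, gripper open.
Joint ranges: [-2.63, 2.63], [-0.92, 2.1], [0.06, 2.66], [-1.3, 4.44], [0, 2.69], [-3.02, 3.02]. Speed limits (rad/s): [2.22, 2.22, 2.79, 3.14, 3.14, 3.14].

## Interface

Orientations are given as [roll, pitch, yaw] about the fixed x, y, z axes, in that order (R = Rz(yaw) Ry(pitch) Rx(roll)).
In Python, from rig import r gives the robot as it stands. The module is installed in compiled form; this text tells all that it offers.
- The arm moves only by the tool apply_moves, never from a script. Its argument "plan" is text: rows parted by semicolons, each of 7 numbers parted by spaces: the shift along the tool's x, y, z in cm, then the turn, a rotation vector about the tool's x, y, z in degrees, then the closure, from 0 (fully open) to 1 (shut). A call has 1 to 20 rows; each row shifts and turns the pose as measured when the row begins, along the tool's axes as they then stand; what a row does not reach is not made up. A row lasts 1/10 s, in which the tool goes at most 50 mm and 8.59 degrees, less where a joint would pass 70% of its speed; a pose out of reach is approached as far as the arm can. A call is refused whole if a number of a shift passes 5 or a number of a turn 8.59, either way. A call with a gripper value outside its range is refused whole. The fingers move at their own pace and stop on an object; "squeeze" is the grip in N (left out, the last holds). Time passes only in rows, so rows that do not move let the fingers close. It gives the time, the measured TCP pose, the force and the opening at its end, in the units of the state.
- r.sense(): the state, without advancing time (a new reading comes with each control period).
- r.grab_frame(name): name is "side" or "top" or "wrist"; returns the picture (420x560x3 uint8, blue, green, red); there is no depth.
- r.get_calibration(name): a dict with "vertical_fov" (degrees; the focal length in pixels is half the picture's height over the tangent of half this angle, whatever the lens; pixels are square), "cx", "cy" (the principal point, pixels), "R" (3x3) and "t" (3): a world point X has camera coordinates R X + t; the wrist camera has in their place "hand_eye" (4x4, takes a point from camera to tool coordinates, whose origin is the TCP and whose axes are the tool frame's). Camera axes: x right, y down, z forward; pixel columns grow to the right and rows downward; lengths in mm; the calibration is good to about 2 mm. The wrist camera is an equidistant fisheye: a pixel r from the principal point sees the ray r / f radians off the axis. A picture is of the moment at which its call begins: read the wrist's pose just before it. get_calibration takes no time and is no camera call.
- r.sign_off(): hands the job in, once; it reports no verdict.
The state is a dict: "clock": time; "qpos": joint angles; "qvel": joint speeds; "joint_efforts": joint torques, N m; "eef_pos": TCP position; "tcp_rot": TCP orientation; "contact_force": force on the tool from outside, world axes, zero at the start; "wrist_torque": the same for the moment, N m; "opening": opening from 0.0 (shut) to 1.0 (fully open).
Only numpy, scipy, OpenCV 4.12 (cv2) and the standard library are available. Lean on these libraries where they do the work, as an engineer would, in place of code of your own. Each camera call takes 0.05 s, during which the arm holds its last target. There are 200 camera calls.

## Task

Two hex nuts lie on the blade of the flat hand shovel. Take the shovel by its wooden handle, carry the nuts into the mouth of the open steel box under its raised scraper rim, press the blade up against the rim and draw the shovel back so that the rim scrapes both nuts off into the box. Keep the blade about level all the time (do not tip it), and at the end set the empty shovel down flat on the table.

Things in the scene. Friction and masses are not known exactly. Their poses are not given: they have to be found in the camera images.
- shovel: Flat hand shovel, 0.26 kg, stands level. Origin: centre of the blade's underside; x to the blade's front edge, z up. Blade: bare steel plate, no side walls, x -70 to 70, 110 wide (y), 4 thick. Wooden handle behind: x -208 to -94, 24 wide, 26 high, centre line at z 40; grip across y near x -130. Bent steel neck at x -94 to -44, thin heel peg at x -200 down to z 0 (all mm).
- box: Dark open sheet steel box, fixed. Origin: centre of underside; x from the mouth into the box, z up. Outside x -90 to 90, y -85 to 85, walls 4; front wall (x -90) 48 high, the others 64. Scraper rim: rigid bright flat bar across the mouth, x -80 to -72, z 110 (lower edge) to 140, so the window under it is z 48 to 110, y -85 to 85; uprights 145 high just outside y +-85 (all mm).
- hex_wide: Rusty hex nut, 36 mm over the corners, 31 mm over the flats, 16 mm high, lying flat and loose on the shovel blade. Origin: centre of its underside, z along its axis. (Larger nuts lying on the table are not part of the job.)
- hex_small: Bright hex nut, 29 mm over the corners, 25 mm over the flats, 13 mm high, lying flat and loose on the shovel blade beside the other. Origin: centre of its underside, z along its axis.
Things that resemble listed ones, but are neither listed nor needed, are in the scene too. Leave any blue or turquoise look-alike of the hex_wide alone.

How it is judged (in metres and radians):
On the way:
1. both nuts are still on the blade, inside the box beyond the scraper rim, and the blade is pressed up against the rim (contact force between shovel and box above 0.5 N and z of shovel in the frame of box above 0.08 m and x of each of hex_wide, hex_small in the frame of box above -0.062 m and z of each of hex_wide, hex_small in the frame of shovel above 0 m and x of each of hex_wide, hex_small in the frame of shovel below 0.075 m and distance between each of hex_wide, hex_small and shovel below 0.09 m), for 0.1 s.
At the end, for the whole second after the job is handed in: Both nuts lie at rest inside the box, within its four walls and less than 50 mm above the table, and the shovel stands released and still on the table, its blade down (within 10 mm of the table top) and level within 7 degrees (x of hex_wide in the frame of box between -0.09 and 0.09 m and y of hex_wide in the frame of box between -0.085 and 0.085 m and height (world z) of each of hex_wide, hex_small below 0.05 m and x of hex_small in the frame of box between -0.09 and 0.09 m and y of hex_small in the frame of box between -0.085 and 0.085 m and height (world z) of shovel between -0.01 and 0.01 m and angle between shovel's own z axis and vertical below 0.12 rad and linear speed of shovel below 0.03 m/s and linear speed of each of hex_wide, hex_small below 0.05 m/s); the robot touches nothing.
It fails at once if the shovel is tipped more than 25 degrees from level (angle between shovel's own z axis and vertical above 0.436 rad).
It also fails if it takes over 64 s, if anything falls off the work surface, if the arm or the gripper's body presses on something with over 40 N, if the wrist force passes 120 N, or if a joint passes its speed limit or range.

## Working session

There is one attempt and no reset: what is moved stays moved. The work goes in short steps, Python scripts to look and compute and a tool call to move; the robot and the scene stay as the last step left them, time stands still between calls to the robot, and variables do not carry over. Pictures are saved under pics/ and viewed, about 8 in all and at most 12, crops included, and the job is handed in when it is done.

Besides the shell and the picture viewer there is one more tool, called after "Emit:" by a JSON object that holds its "fn" and its "kwargs", one argument or row to a line. apply_moves: Moves the arm, as the interface text tells. Its arguments: {"type":"object","properties":{"plan":{"type":"string"},"squeeze":{"type":"number"}},"required":["plan"]}

```bash
mkdir -p pics; cat > h.py <<'E'
import numpy as np, cv2
from rig import r
def ray(cam,u,v):
    c=r.get_calibration(cam); f=210/np.tan(np.radians(c["vertical_fov"]/2))
    R=np.array(c["R"]);t=np.array(c["t"]).ravel()
    d=R.T@np.array([(u-c["cx"])/f,(v-c["cy"])/f,1]); return -R.T@t,d
def onz(cam,u,v,z):
    o,d=ray(cam,u,v); return o+d*(z-o[2])/d[2]
def proj(cam,X):
    c=r.get_calibration(cam); f=210/np.tan(np.radians(c["vertical_fov"]/2))
    p=np.array(c["R"])@np.array(X,float)+np.array(c["t"]).ravel(); return p[:2]/p[2]*f+[c["cx"],c["cy"]]
E
python3 - <<'E'
from h import *
for n in("top","side"):
    im=r.grab_frame(n); cv2.imwrite(f"pics/{n}0.png",im)
    c=r.get_calibration(n); print(n,c["vertical_fov"],-np.array(c["R"]).T@np.array(c["t"]).ravel())
a=cv2.imread("pics/top0.png");cv2.imwrite("pics/top0b.png",cv2.resize(a,(800,600),interpolation=cv2.INTER_CUBIC))
a=cv2.imread("pics/side0.png");cv2.imwrite("pics/side0b.png",cv2.resize(a,(800,600),interpolation=cv2.INTER_CUBIC))
print(r.sense())
E
```

```text
top 51.24484394442634 [324.65788283  92.44359417 934.79714909]
side 49.87655939790741 [ 400.52708268 -747.23528001  522.72620933]
{'clock': 0.1, 'qpos': array([ 1.15154878e+00,  3.53608013e-01,  1.63406836e+00,  2.51871123e-06,
        1.15519266e+00, -2.36928014e-03]), 'qvel': array([-0.00144752, -0.00164307, -0.00030365, -0.00161892, -0.00029661,
        0.00187797]), 'joint_efforts': array([ 1.90066285e-04, -6.06360340e+01, -3.42821431e+01,  1.63754844e-04,
        3.85961845e-03, -5.84641796e-06]), 'eef_pos': array([252.87343775, 571.08697396, 230.61488296]), 'tcp_rot': array([-1.57207270e+00,  5.32710275e-06, -4.16879292e-01]), 'contact_force': array([-0.46859473,  0.6441527 ,  1.52877668]), 'wrist_torque': array([0.00085891, 0.05860948, 0.02257289]), 'opening': 1.000603185895721}
```

View pics/top0b.png

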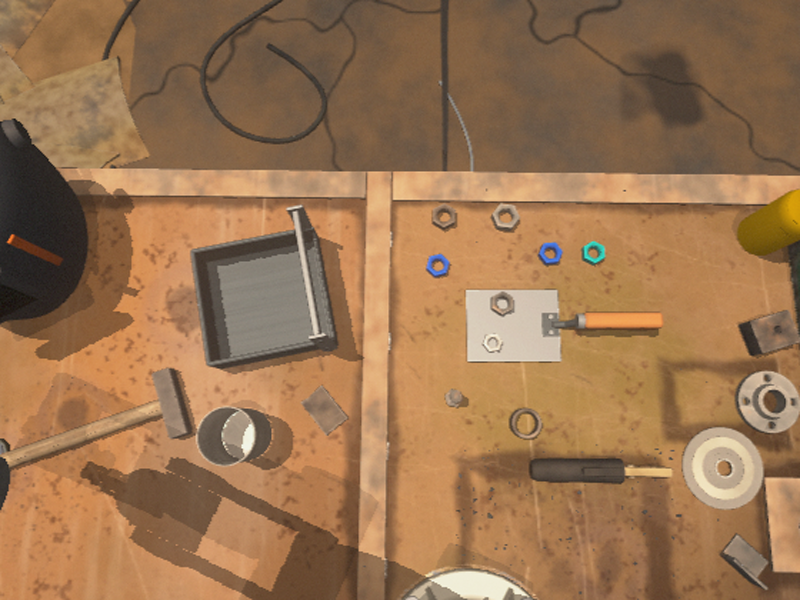

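View pics/side0b.png

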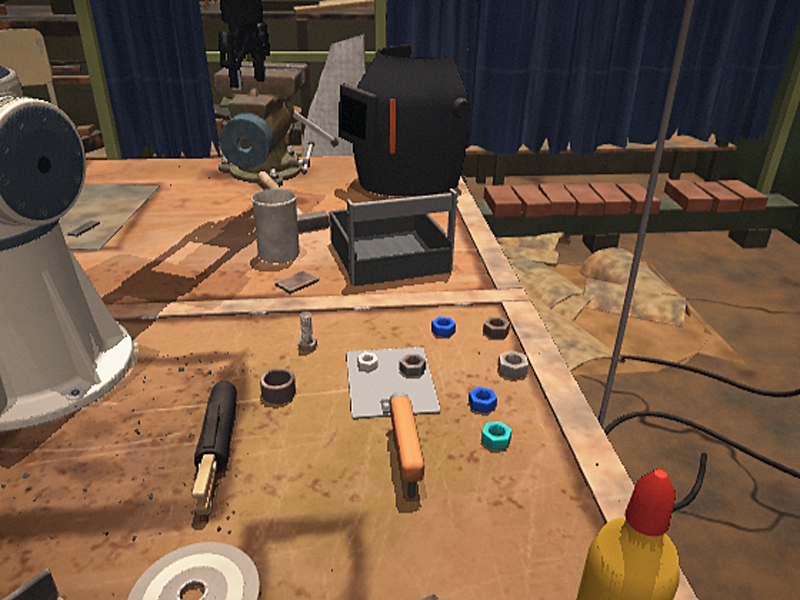

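The top view (800x600) shows the shovel blade at about (467–561, 290–361), with the handle pointing right to (662,321). The rusty nut is at (502,303) and the bright one at (492,343). The box has its rim from (296,209) to (320,340), and its mouth faces right, towards the shovel.

```bash
python3 - <<'E'
from h import *
from scipy.optimize import least_squares
s=0.7
im=cv2.imread("pics/top0.png"); hsv=cv2.cvtColor(im,cv2.COLOR_BGR2HSV)
def big(m,x0,y0,x1,y1):
    k=np.zeros_like(m);k[y0:y1,x0:x1]=m[y0:y1,x0:x1]
    c=max(cv2.findContours(k,cv2.RETR_EXTERNAL,cv2.CHAIN_APPROX_NONE)[0],key=cv2.contourArea);return c
b=big(cv2.inRange(hsv,(0,0,130),(180,50,255)),310,190,400,262)
h=big(cv2.inRange(hsv,(5,140,150),(20,255,255)),400,205,475,240)
def rect(c,z):
    P=np.array([onz("top",u+0.0,v,z)[:2] for u,v in c[:,0,:]],np.float32)
    return cv2.minAreaRect(P)
print("blade",rect(b,4)); print("handle",rect(h,48))
for n,(u,v),z in(("wide",(502,303),20),("small",(492,343),17)): print(n,onz("top",u*s,v*s,z))
# box points: name,(u,v)800, local x,y,z.  mouth dir: x into the box
# local y sign: into box = +world y approx => local y+ = -world x (bottom in image)
pts=[((192,250),90,-85,64),((209,366),90,85,64),((335,347),-90,85,48),((290,209),-72,-89,145),((326,341),-80,89,145)]
pts=[((192,250),90,-85,64),((209,366),90,85,64),((335,347),-90,85,48)]
def res(p):
    o=[]
    for (u,v),x,y,z in pts:
        X=[p[0]+x*np.cos(p[2])-y*np.sin(p[2]),p[1]+x*np.sin(p[2])+y*np.cos(p[2]),z]
        o+=list(proj("top",X)-np.array([u,v])*s)
    return o
q=least_squares(res,[400,350,1.6]); print("box",q.x,np.round(q.fun,1))
for uv,z in(((303,268),140),((312,268),140),((295,207),145),((320,342),145)):
    X=onz("top",uv[0]*s,uv[1]*s,z); d=X[:2]-q.x[:2];c,sn=np.cos(q.x[2]),np.sin(q.x[2]); print(uv,X,"local",c*d[0]+sn*d[1],-sn*d[0]+c*d[1])
cr=im[130:270,125:480];cv2.imwrite("pics/c1.png",cv2.resize(cr,None,fx=2.25,fy=2.25,interpolation=cv2.INTER_CUBIC))
E
```

```text
blade ((469.3654479980469, -68.13951110839844), (106.45951080322266, 138.82095336914062), 0.6495036482810974)
handle ((475.4901428222656, -223.2337646484375), (70.7002944946289, 154.3850555419922), 0.6449214816093445)
wide [499.2572589  -50.78623223  20.        ]
small [439.59702235 -35.43120725  17.        ]
box [496.1195567  295.22763721   1.75684872] [ 0.8  0.3 -1.5  0.6  0.7 -0.9]
(303, 268) [519.99884672 227.2581677  140.        ] local -71.21367245079958 -10.894133027608543
(312, 268) [520.13092419 215.49260635 140.        ] local -82.80061699783388 -8.847527423111377
(295, 207) [601.68991938 240.45925944 145.        ] local -73.351688673481 -93.61734054507171
(320, 342) [422.37275864 200.79417885 145.        ] local -79.16199098052034 89.94246753068943
```

View pics/c1.png

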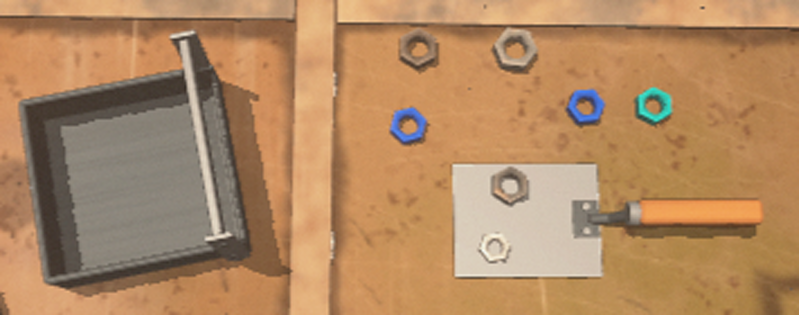

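The crop shows the handle from (640,212) to (762,211). The box fit agrees with the rim position to about 3 mm. Next I turn the tool and work out the grasp point.

```bash
cat >> h.py <<'E'
from scipy.spatial.transform import Rotation as Ro
def rot(s=None): s=s or r.sense(); return Ro.from_euler('xyz',s['tcp_rot'])
def togo(p,yaw=None):
    s=r.sense(); R=rot(s); d=R.inv().apply(np.array(p)-s['eef_pos'])/10
    out=[np.round(d,2)]
    if yaw is not None:
        out.append(np.round(np.degrees((R.inv()*Ro.from_euler('xyz',[-np.pi/2,0,yaw])).as_rotvec()),2))
    print("clock",round(s['clock'],2),"pos",np.round(s['eef_pos'],1),"rot",np.round(s['tcp_rot'],3),"F",np.round(s['contact_force'],1),"open",round(s['opening'],2),"togo cm",out); return d
E
python3 - <<'E'
from h import *
B=np.array([469.4,-68.1])
for z in(40,53):
  a=onz("top",125+640/2.25,130+212/2.25,z);b=onz("top",125+762/2.25,130+211/2.25,z);print(z,a,b)
yaw=np.radians(90.65); x=np.array([np.cos(yaw),np.sin(yaw)]);y=np.array([-x[1],x[0]])
for n,p in(("wide",(499.3,-50.8)),("small",(439.6,-35.4)),("grip",a[:2])): d=np.array(p)-B;print(n,d@x,d@y)
print("grip",B-130*x)
togo([471,-198,150],np.radians(90.65-180))
E
```

```text
40 [ 471.26796548 -167.23548511   40.        ] [ 473.46517106 -279.40901074   40.        ]
53 [ 469.13795079 -163.46275513   53.        ] [ 471.30323441 -274.00657526   53.        ]
wide 16.959689285320337 -30.09433400734085
small 33.03595878801161 29.427120602546132
grip -95.35364576977426 1.343865285857696
grip [ 470.87477158 -198.09163453]
clock 0.1 pos [252.9 571.1 230.6] rot [-1.572  0.    -0.417] F [-0.5  0.6  1.5] open 1.0 togo cm [array([ 51.09,   8.14, -61.48]), array([7.000e-02, 6.546e+01, 4.000e-02])]
```

Emit:
{"fn": "apply_moves", "kwargs": {
  "plan": "0 0 0 0 8.2 0 0;0 0 0 0 8.2 0 0;0 0 0 0 8.2 0 0;0 0 0 0 8.2 0 0;0 0 0 0 8.2 0 0;0 0 0 0 8.2 0 0;0 0 0 0 8.2 0 0;0 0 0 0 8.2 0 0;0 0 0 0 0 0 0"
}}

```text
clock: 1.0
eef_pos: [251.7, 568.7, 226.5]
tcp_rot: [-1.574, -0.008, -1.607]
contact_force: [-1.2, 0.3, 1.0]
opening: 1.0
```

```bash
python3 - <<'E'
from h import *
togo([471,-198,150],np.radians(90.65-180))
E
```

```text
clock 1.0 pos [251.7 568.7 226.5] rot [-1.574 -0.008 -1.607] F [-1.2  0.3  1. ] open 1.0 togo cm [array([75.75,  8.21, 24.73]), array([ 0.21, -2.74,  0.48])]
```

Emit:
{"fn": "apply_moves", "kwargs": {
  "plan": "3.9 -0.05 1.27 0 -2 0 0;3.9 -0.05 1.27 0 0 0 0;3.9 -0.05 1.27 0 0 0 0;3.9 -0.05 1.27 0 0 0 0;3.9 -0.05 1.27 0 0 0 0;3.9 -0.05 1.27 0 0 0 0;3.9 -0.05 1.27 0 0 0 0;3.9 -0.05 1.27 0 0 0 0;3.9 -0.05 1.27 0 0 0 0;3.9 -0.05 1.27 0 0 0 0;3.9 -0.05 1.27 0 0 0 0;3.9 -0.05 1.27 0 0 0 0;3.9 -0.05 1.27 0 0 0 0;3.9 -0.05 1.27 0 0 0 0;3.9 -0.05 1.27 0 0 0 0;3.9 -0.05 1.27 0 0 0 0;3.9 -0.05 1.27 0 0 0 0;3.9 -0.05 1.27 0 0 0 0;2 0 0.5 0 0 0 0;0 0 0 0 0 0 0"
}}

```text
clock: 3.0
eef_pos: [522.7, -171.4, 239.0]
tcp_rot: [-1.572, -0.008, -1.469]
contact_force: [-0.2, 0.1, 0.4]
opening: 0.999
```

```bash
python3 - <<'E'
from h import *
togo([471,-198,150],np.radians(90.65-180))
im=r.grab_frame("wrist"); cv2.imwrite("pics/w1.png",im)
E
```

```text
clock 3.0 pos [ 522.7 -171.4  239. ] rot [-1.572 -0.008 -1.469] F [-0.2  0.1  0.4] open 1.0 togo cm [array([ 2.05,  8.92, -5.4 ]), array([0.06, 5.19, 0.48])]
```

View pics/w1.png

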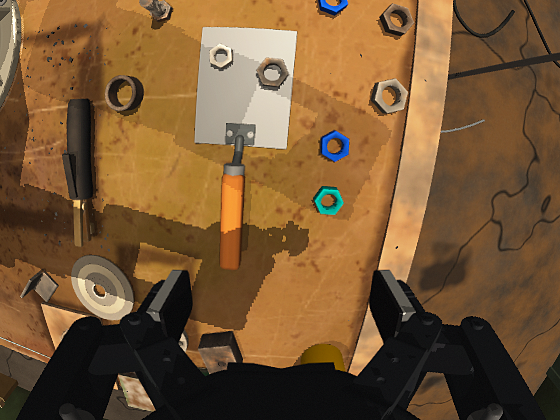

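The wrist view shows the shovel's handle from (233,178) to (230,266), with the fingers open and clear. I correct the pose, then cross-check the handle position from this picture.

Emit:
{"fn": "apply_moves", "kwargs": {
  "plan": "1 2 -2.7 0 2.6 0.5 0;1 2 -2.7 0 2.5 0 0;0 0 0 0 0 0 0;0 0 0 0 0 0 0"
}}

```text
clock: 3.45
eef_pos: [467.6, -190.8, 197.8]
tcp_rot: [-1.573, 0.003, -1.549]
contact_force: [0.6, 0.8, -0.7]
opening: 1.0
```

```bash
cat >> h.py <<'E'
def wonz(u,v,z,s=None):
    s=s or r.sense(); c=r.get_calibration("wrist"); f=210/np.tan(np.radians(c["vertical_fov"]/2))
    q=np.array([u-c["cx"],v-c["cy"]]);n=np.hypot(*q);a=n/f
    d=np.array([*(q/n*np.sin(a)),np.cos(a)]);H=np.array(c["hand_eye"]);R=rot(s)
    o=R.apply(H[:3,3])+s['eef_pos']; d=R.apply(H[:3,:3]@d); return o+d*(z-o[2])/d[2]
E
python3 - <<'E'
from h import *
s={'eef_pos':np.array([522.7,-171.4,239.0]),'tcp_rot':np.array([-1.572,-.008,-1.469])}
print(wonz(233,178,53,s),wonz(230,266,53,s)); print([wonz(u,v,4,s).round(0) for u,v in((202,27),(297,31),(288,149),(195,144))])
togo([471,-198,150],np.radians(90.65-180))
E
```

```text
[ 473.16581202 -169.35133242   53.        ] [ 475.0284877  -271.93330783   53.        ]
[array([415.,  -3.,   4.]), array([524.,  -1.,   4.]), array([ 528., -140.,    4.]), array([ 418., -143.,    4.])]
clock 3.45 pos [ 467.6 -190.8  197.8] rot [-1.573  0.003 -1.549] F [ 0.6  0.8 -0.7] open 1.0 togo cm [array([0.74, 4.78, 0.33]), array([ 0.12,  0.57, -0.17])]
```

Emit:
{"fn": "apply_moves", "kwargs": {
  "plan": "0.9 3 0.5 0 0.5 0 0;0 4 0 0 0 0 0;0 4 0 0 0 0 0;0 3 0 0 0 0 0;0 2 0 0 0 0 0;0 1 0 0 0 0 0;0 0 0 0 0 0 0"
}}

```text
clock: 4.15
eef_pos: [483.6, -195.0, 28.5]
tcp_rot: [-1.559, -0.001, -1.54]
contact_force: [0.3, -1.2, 0.8]
opening: 0.999
```

```bash
python3 - <<'E'
from h import *
togo([472.5,-200,20],np.radians(90.8-180))
E
```

```text
clock 4.15 pos [ 483.6 -195.    28.5] rot [-1.559e+00 -1.000e-03 -1.540e+00] F [ 0.3 -1.2  0.8] open 1.0 togo cm [array([ 0.46,  0.84, -1.14]), array([-0.66,  0.96,  0.06])]
```

Emit:
{"fn": "apply_moves", "kwargs": {
  "plan": "0.3 0.5 -0.6 -0.6 0.9 0 0;0.2 0.3 -0.5 0 0 0 0;0 0 0 0 0 0 0"
}}

```text
clock: 4.45
eef_pos: [474.5, -200.7, 22.6]
tcp_rot: [-1.567, -0.003, -1.555]
contact_force: [0.3, -0.4, -0.4]
opening: 1.004
```

```bash
python3 - <<'E'
from h import *
togo([472.5,-200,20],np.radians(90.8-180))
E
```

```text
clock 4.45 pos [ 474.5 -200.7   22.6] rot [-1.567 -0.003 -1.555] F [ 0.3 -0.4 -0.4] open 1.0 togo cm [array([-0.07,  0.26, -0.2 ]), array([-0.23,  0.12,  0.16])]
```

Emit:
{"fn": "apply_moves", "kwargs": {
  "plan": "0 0.15 -0.2 -0.2 0 0.1 0.4;0 0 0 0 0 0 0.6;0 0 0 0 0 0 0.75;0 0 0 0 0 0 0.85;0 0 0 0 0 0 1;0 0 0 0 0 0 1;0 0 0 0 0 0 1;0 0 0 0 0 0 1",
  "squeeze": 40
}}

```text
clock: 5.25
eef_pos: [473.1, -201.7, 23.0]
tcp_rot: [-1.568, -0.002, -1.555]
contact_force: [-0.4, -0.6, 0.8]
opening: 0.278
```

Emit:
{"fn": "apply_moves", "kwargs": {
  "plan": "0 0 0 0 0 0 1;0 0 0 0 0 0 1;0 0 0 0 0 0 1",
  "squeeze": 110
}}

```text
clock: 5.55
eef_pos: [473.2, -201.7, 23.2]
tcp_rot: [-1.568, -0.002, -1.555]
contact_force: [-0.7, -1.2, 1.3]
opening: 0.267
```

Emit:
{"fn": "apply_moves", "kwargs": {
  "plan": "0 -0.3 0 0 0 0 1;0 -0.5 0 0 0 0 1;0 -0.5 0 0 0 0 1;0 -0.3 0 0 0 0 1;0 0 0 0 0 0 1"
}}

```text
clock: 6.05
eef_pos: [472.7, -201.3, 39.9]
tcp_rot: [-1.569, -0.002, -1.555]
contact_force: [-0.2, 1.0, -2.7]
opening: 0.267
```

```bash
python3 - <<'E'
from h import *
togo([472.5,-200,100],np.radians(90.8-180))
im=r.grab_frame("wrist"); cv2.imwrite("pics/w2.png",im)
im2=r.grab_frame("side"); cv2.imwrite("pics/s2.png",im2)
a=cv2.resize(im2[190:380,180:400],None,fx=2,fy=2)
cv2.imwrite("pics/j2.png",np.hstack([im[:380,:360],a]))
E
```

```text
clock 6.05 pos [ 472.7 -201.3   39.9] rot [-1.569 -0.002 -1.555] F [-0.2  1.  -2.7] open 0.27 togo cm [array([-0.12, -6.01, -0.01]), array([-0.12,  0.1 ,  0.11])]
```

View pics/j2.png

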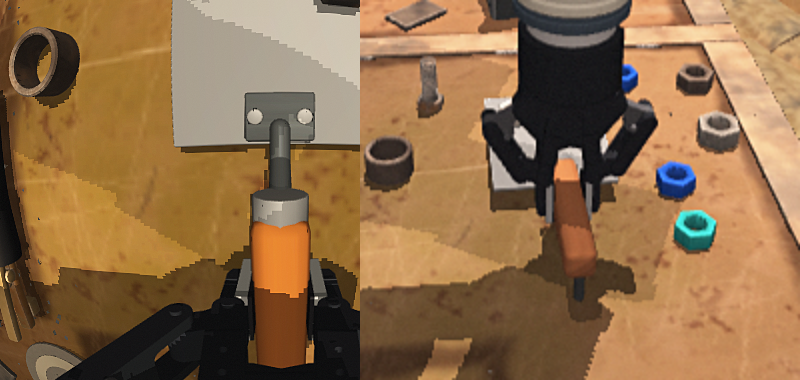

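The shovel is held. The wrist force of 2.7 N matches its weight, and it hangs above the table. I lift it to entry height.

Emit:
{"fn": "apply_moves", "kwargs": {
  "plan": "0 -0.4 0 0 0 0 1;0 -0.8 0 0 0 0 1;0 -0.8 0 0 0 0 1;0 -0.8 0 0 0 0 1;0 -0.8 0 0 0 0 1;0 -0.8 0 0 0 0 1;0 -0.4 0 0 0 0 1;0 0 0 0 0 0 1"
}}

```text
clock: 6.95
eef_pos: [472.6, -201.3, 92.5]
tcp_rot: [-1.568, -0.002, -1.555]
contact_force: [0.4, 0.6, -3.7]
opening: 0.264
```

```bash
python3 - <<'E'
from h import *
togo([561,-50,89],-1.385)
E
```

```text
clock 6.95 pos [ 472.6 -201.3   92.5] rot [-1.568 -0.002 -1.555] F [ 0.4  0.6 -3.7] open 0.26 togo cm [array([-14.99,   0.34,   9.07]), array([-0.14, -9.75,  0.13])]
```

Emit:
{"fn": "apply_moves", "kwargs": {
  "plan": "-0.4 0 0.2 0 -0.3 0 1;-0.8 0 0.5 0 -0.6 0 1;-0.9 0 0.55 0 -0.6 0 1;-0.9 0 0.55 0 -0.6 0 1;-0.9 0 0.55 0 -0.6 0 1;-0.9 0 0.55 0 -0.6 0 1;-0.9 0 0.55 0 -0.6 0 1;-0.9 0 0.55 0 -0.6 0 1;-0.9 0 0.55 0 -0.6 0 1;-0.9 0 0.55 0 -0.6 0 1;-0.9 0 0.55 0 -0.6 0 1;-0.9 0 0.55 0 -0.6 0 1;-0.9 0 0.55 0 -0.6 0 1;-0.9 0 0.55 0 -0.6 0 1;-0.9 0 0.55 0 -0.6 0 1;-0.8 0 0.5 0 -0.4 0 1;-0.5 0 0.3 0 -0.2 0 1;0 0 0 0 0 0 1"
}}

```text
clock: 8.75
eef_pos: [550.1, -36.1, 91.0]
tcp_rot: [-1.57, -0.001, -1.377]
contact_force: [-0.4, 0.6, -2.7]
opening: 0.265
```

```bash
python3 - <<'E'
from h import *
togo([561,-50,89],-1.385)
im=r.grab_frame("top"); cv2.imwrite("pics/t3.png",im)
s=r.grab_frame("side"); cv2.imwrite("pics/s3.png",s)
a=cv2.resize(im[110:270,120:420],None,fx=1.8,fy=1.8); b=cv2.resize(s[100:310,180:380],None,fx=1.3,fy=1.3)
h=max(a.shape[0],b.shape[0]); f=lambda i:cv2.copyMakeBorder(i,0,h-i.shape[0],0,0,0)
cv2.imwrite("pics/j3.png",np.hstack([f(a),f(b)]))
E
```

```text
clock 8.75 pos [550.1 -36.1  91. ] rot [-1.570e+00 -1.000e-03 -1.377e+00] F [-0.4  0.6 -2.7] open 0.27 togo cm [array([1.58, 0.2 , 0.8 ]), array([-0.03,  0.48,  0.06])]
```

View pics/j3.png

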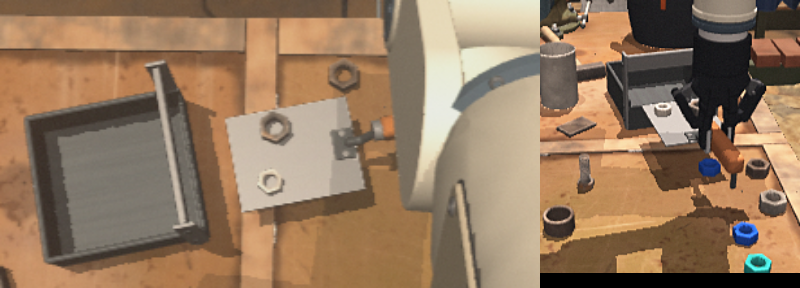

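The top crop shows both nuts on the blade, with front corners at (226,119) and (241,211), just short of the box mouth. I check the blade's pose against the box.

```bash
python3 - <<'E'
from h import *
P=[onz("top",120+u/1.8,110+v/1.8,72) for u,v in((226,119),(241,211),(364,188),(346,97))]
print(np.round(P,0)); f=(P[0]+P[1])/2;b=(P[2]+P[3])/2
print("len",np.linalg.norm(f-b),"widths",np.linalg.norm(P[0]-P[1]),np.linalg.norm(P[2]-P[3]),"yaw",np.arctan2(*(f-b)[1::-1]))
c=(f+b)/2; ax=np.array([np.cos(1.757),np.sin(1.757)]); ay=np.array([-ax[1],ax[0]])
L=lambda p:((np.array(p[:2])-[496.1,295.2])@ax,(np.array(p[:2])-[496.1,295.2])@ay)
print("blade c",L(c),"front",L(f),"tcp",L([550.1,-36.1]))
for u,v,z in((276,128,88),(270,181,85)): print("nut",L(onz("top",120+u/1.8,110+v/1.8,z)))
togo([531,109,89],-1.385)
E
```

```text
[[562. 172.  72.]
 [456. 152.  72.]
 [484.  16.  72.]
 [589.  36.  72.]]
len 138.78991536890908 widths 106.86384100335573 106.92871012920455 yaw 1.7696222598882452
blade c (np.float64(-202.7866796018444), np.float64(11.117950802011823)) front (np.float64(-133.39724989645163), np.float64(11.993848734185791)) tcp (np.float64(-335.5701851506739), np.float64(8.266851755197877))
nut (np.float64(-187.12689112027772), np.float64(-17.01410201871225))
nut (np.float64(-170.505998621557), np.float64(40.214684503809785))
clock 8.85 pos [549.7 -36.7  90.9] rot [-1.571e+00 -1.000e-03 -1.377e+00] F [ 0.2 -0.7 -2.9] open 0.26 togo cm [array([-14.66,   0.18,   0.97]), array([-0.01,  0.45,  0.07])]
```

Emit:
{"fn": "apply_moves", "kwargs": {
  "plan": "-0.3 0 0.3 0 0.3 0 1;-0.6 0 0.4 0 0.3 0 1;-0.8 0 0.3 0 0 0 1;-0.9 0 0 0 0 0 1;-0.9 0 0 0 0 0 1;-0.9 0 0 0 0 0 1;-0.9 0 0 0 0 0 1;-0.9 0 0 0 0 0 1;-0.9 0 0 0 0 0 1;-0.9 0 0 0 0 0 1;-0.9 0 0 0 0 0 1;-0.9 0 0 0 0 0 1;-0.9 0 0 0 0 0 1;-0.8 0 0 0 0 0 1;-0.5 0 0 0 0 0 1;0 0 0 0 0 0 1"
}}

```text
clock: 10.45
eef_pos: [535.8, 93.6, 90.8]
tcp_rot: [-1.571, -0.001, -1.39]
contact_force: [0.6, -0.9, -2.2]
opening: 0.263
```

```bash
python3 - <<'E'
from h import *
togo([531,109,89],-1.385)
E
```

```text
clock 10.45 pos [535.8  93.6  90.8] rot [-1.571e+00 -1.000e-03 -1.390e+00] F [ 0.6 -0.9 -2.2] open 0.26 togo cm [array([-1.6 ,  0.18, -0.2 ]), array([ 0.03, -0.26,  0.06])]
```

Emit:
{"fn": "apply_moves", "kwargs": {
  "plan": "-0.5 0 -0.1 0 -0.1 0 1;-0.8 0 0 0 0 0 1;-0.4 0 0 0 0 0 1;0 -0.4 0 0 0 0 1;0 -0.7 0 0 0 0 1;0 -0.7 0 0 0 0 1;0 -0.6 0 0 0 0 1;0 -0.3 0 0 0 0 1;0 0 0 0 0 0 1"
}}

```text
clock: 11.35
eef_pos: [532.0, 110.8, 120.9]
tcp_rot: [-1.57, -0.001, -1.388]
contact_force: [0.3, 0.2, -3.6]
opening: 0.261
```

```bash
python3 - <<'E'
from h import *
togo([531,109,129],-1.385)
im=r.grab_frame("top");s=r.grab_frame("side"); cv2.imwrite("pics/t4.png",im); cv2.imwrite("pics/s4.png",s)
a=cv2.resize(im[120:270,120:340],None,fx=1.9,fy=1.9); b=cv2.resize(s[90:230,190:340],None,fx=2.5,fy=2.5)
h=max(a.shape[0],b.shape[0]); f=lambda i:cv2.copyMakeBorder(i,0,h-i.shape[0],0,0,0)
cv2.imwrite("pics/j4.png",np.hstack([f(a),f(b)]))
E
```

```text
clock 11.35 pos [532.  110.8 120.9] rot [-1.570e+00 -1.000e-03 -1.388e+00] F [ 0.3  0.2 -3.6] open 0.26 togo cm [array([ 0.16, -0.81, -0.13]), array([-0.04, -0.2 ,  0.08])]
```

View pics/j4.png

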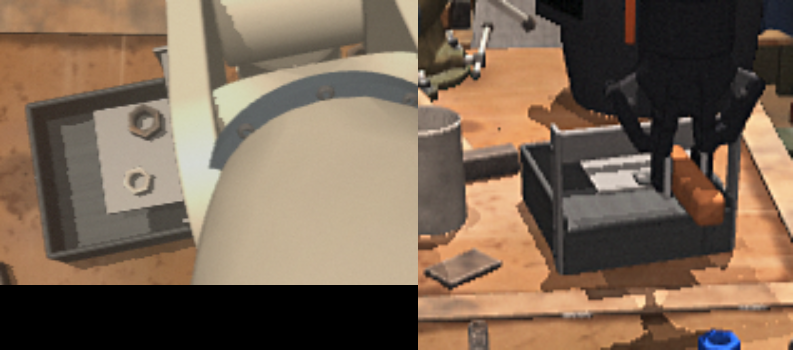

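The top crop shows both nuts on the blade inside the box, at (146,122) and (138,181). By calculation their box x is about -40 and -23 mm. I now press up.

Emit:
{"fn": "apply_moves", "kwargs": {
  "plan": "0 -0.25 0 0 0 0 1;0 -0.25 0 0 0 0 1;0 -0.2 0 0 0 0 1;0 -0.15 0 0 0 0 1"
}}

```text
clock: 11.85
eef_pos: [531.0, 110.6, 128.6]
tcp_rot: [-1.573, -0.001, -1.389]
contact_force: [0.1, 0.2, -3.6]
opening: 0.264
```

Emit:
{"fn": "apply_moves", "kwargs": {
  "plan": "0 -0.1 0 0 0 0 1;0 -0.1 0 0 0 0 1"
}}

```text
clock: 12.05
eef_pos: [530.8, 110.7, 130.4]
tcp_rot: [-1.573, -0.001, -1.389]
contact_force: [0.2, 2.2, -10.3]
opening: 0.266
```

Contact: about 7 N beyond the shovel's weight. I hold it there.

Emit:
{"fn": "apply_moves", "kwargs": {
  "plan": "0 -0.05 0 0 0 0 1;0 -0.05 0 0 0 0 1;0 -0.03 0 0 0 0 1"
}}

```text
clock: 12.35
eef_pos: [530.7, 110.7, 130.7]
tcp_rot: [-1.573, -0.002, -1.389]
contact_force: [1.7, 2.8, -11.2]
opening: 0.261
```

Emit:
{"fn": "apply_moves", "kwargs": {
  "plan": "0.3 -0.02 0 0 0 0 1;0.5 -0.02 0 0 0 0 1;0.5 -0.02 0 0 0 0 1"
}}

```text
clock: 12.65
eef_pos: [531.7, 98.0, 130.5]
tcp_rot: [-1.576, -0.0, -1.388]
contact_force: [-0.9, 2.8, -9.9]
opening: 0.261
```

Emit:
{"fn": "apply_moves", "kwargs": {
  "plan": "0.5 -0.02 0 0 0 0 1;0.5 -0.02 0 0 0 0 1;0.5 -0.02 0 0 0 0 1;0.5 -0.02 0 0 0 0 1;0.5 -0.02 0 0 0 0 1;0.5 -0.02 0 0 0 0 1;0.5 -0.02 0 0 0 0 1"
}}

```text
clock: 13.35
eef_pos: [537.5, 59.9, 131.6]
tcp_rot: [-1.578, -0.0, -1.388]
contact_force: [-1.1, 4.0, -11.3]
opening: 0.259
```

```bash
python3 - <<'E'
from h import *
togo([549,12,131],-1.385)
im=r.grab_frame("top");s=r.grab_frame("side"); cv2.imwrite("pics/t5.png",im); cv2.imwrite("pics/s5.png",s)
a=cv2.resize(im[120:270,120:340],None,fx=1.9,fy=1.9); b=cv2.resize(s[90:230,190:340],None,fx=2.5,fy=2.5)
h=max(a.shape[0],b.shape[0]); f=lambda i:cv2.copyMakeBorder(i,0,h-i.shape[0],0,0,0)
cv2.imwrite("pics/j5.png",np.hstack([f(a),f(b)]))
E
```

```text
clock 13.35 pos [537.5  59.9 131.6] rot [-1.578 -0.    -1.388] F [ -1.1   4.  -11.3] open 0.26 togo cm [array([4.91, 0.06, 0.26]), array([ 0.43, -0.19,  0.02])]
```

View pics/j5.png

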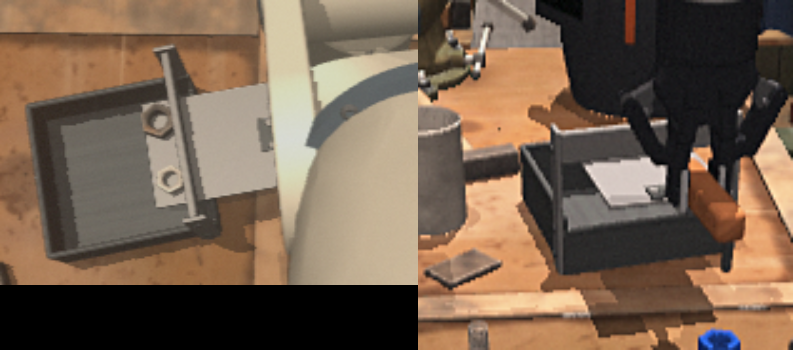

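The top crop shows both nuts stopped behind the rim, at (157,120) and (168,180), with the blade sliding out under it. I keep drawing back.

Emit:
{"fn": "apply_moves", "kwargs": {
  "plan": "0.5 0 0 0.1 0 0 1;0.5 0 0 0 0 0 1;0.5 0 0 0 0 0 1;0.5 0 0 0 0 0 1;0.5 0 0 0 0 0 1;0.5 0 0 0 0 0 1;0.5 0 0 0 0 0 1;0.5 0 0 0 0 0 1;0.5 0 0 0 0 0 1;0.5 0 0 0 0 0 1;0.5 0 0 0 0 0 1;0.5 0 0 0 0 0 1;0.5 0 0 0 0 0 1;0 0 0 0 0 0 1"
}}

```text
clock: 14.85
eef_pos: [553.8, -11.1, 134.9]
tcp_rot: [-1.57, -0.003, -1.389]
contact_force: [-0.6, -0.3, -1.6]
opening: 0.266
```

```bash
python3 - <<'E'
from h import *
togo([555,-20,131],-1.385)
im=r.grab_frame("top");s=r.grab_frame("side"); cv2.imwrite("pics/t6.png",im); cv2.imwrite("pics/s6.png",s)
a=cv2.resize(im[120:270,120:340],None,fx=1.9,fy=1.9); b=cv2.resize(s[90:230,190:340],None,fx=2.5,fy=2.5)
h=max(a.shape[0],b.shape[0]); f=lambda i:cv2.copyMakeBorder(i,0,h-i.shape[0],0,0,0)
cv2.imwrite("pics/j6.png",np.hstack([f(a),f(b)]))
E
```

```text
clock 14.85 pos [553.8 -11.1 134.9] rot [-1.57  -0.003 -1.389] F [-0.6 -0.3 -1.6] open 0.27 togo cm [array([ 0.89,  0.39, -0.04]), array([-0.06, -0.24,  0.15])]
```

View pics/j6.png

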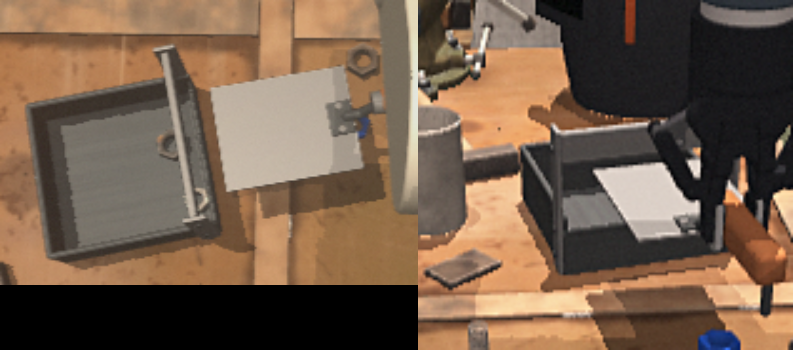

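The top crop shows the blade empty and clear of the box. The rusty nut is in the box at (168,146), and the bright one is near the front wall at (203,197).

```bash
python3 - <<'E'
from h import *
ax=np.array([np.cos(1.757),np.sin(1.757)]); ay=np.array([-ax[1],ax[0]])
L=lambda p:np.round([(np.array(p[:2])-[496.1,295.2])@ax,(np.array(p[:2])-[496.1,295.2])@ay],1)
for z in(10,30,50): print(z,"small",L(onz("top",120+203/1.9,120+197/1.9,z)),"wide",L(onz("top",120+168/1.9,120+146/1.9,z)))
P=[onz("top",120+u/1.9,120+v/1.9,115) for u,v in((211,89),(228,191),(362,167),(345,67))]
print("widths",np.linalg.norm(P[0]-P[1]),np.linalg.norm(P[2]-P[3]),"len",np.linalg.norm(P[0]-P[3]))
togo([473,-201,131],-1.555)
im=cv2.imread("pics/t6.png"); s=cv2.imread("pics/s6.png")
cv2.imwrite("pics/j7.png",cv2.resize(im[150:250,180:240],None,fx=6,fy=6,interpolation=cv2.INTER_CUBIC))
E
```

```text
10 small [-75.   37.7] wide [-44.6 -27.4]
30 small [-77.   41.3] wide [-47.3 -22.4]
50 small [-79.  45.] wide [-49.9 -17.3]
widths 107.5701721554005 106.0912431841157 len 139.26836921255273
clock 14.95 pos [553.6 -10.6 134.8] rot [-1.57  -0.002 -1.389] F [ 0.1  0.  -1. ] open 0.26 togo cm [array([ 17.27,   0.41, -11.37]), array([-0.05,  9.51,  0.13])]
```

View pics/j7.png

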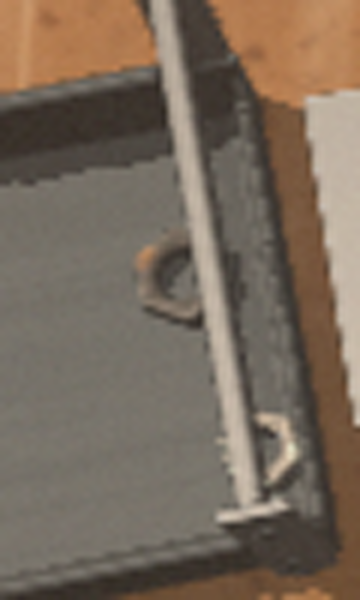

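Emit:
{"fn": "apply_moves", "kwargs": {
  "plan": "0.8 0 -0.2 0 0.3 0 1;1.5 0 -0.6 0 0.7 0 1;1.5 0 -0.7 0 0.7 0 1;1.5 0 -0.7 0 0.7 0 1;1.5 0 -0.7 0 0.7 0 1;1.5 0 -0.7 0 0.7 0 1;1.5 0 -0.7 0 0.7 0 1;1.5 0 -0.7 0 0.7 0 1;1.5 0 -0.6 0 0.7 0 1;1.5 0 -0.6 0 0.7 0 1;1.5 0 -0.6 0 0.7 0 1;1.5 0 -0.6 0 0.7 0 1;1 0 -0.3 0 0.6 0 1;0 0 0 0 0 0 1"
}}

```text
clock: 16.35
eef_pos: [486.6, -221.6, 135.2]
tcp_rot: [-1.572, -0.004, -1.558]
contact_force: [-0.2, 0.6, -2.5]
opening: 0.26
```

```bash
python3 - <<'E'
from h import *
togo([473,-201,24],-1.555)
E
```

```text
clock 16.35 pos [ 486.6 -221.6  135.2] rot [-1.572 -0.004 -1.558] F [-0.2  0.6 -2.5] open 0.26 togo cm [array([-2.11, 11.11, -1.32]), array([ 0.06, -0.18,  0.22])]
```

Zoomed in, both nuts lie flat on the box floor inside the front wall. I lower the shovel.

Emit:
{"fn": "apply_moves", "kwargs": {
  "plan": "-0.9 0.4 -0.6 0 0 0 1;-1 0.8 -0.6 0 0 0 1;0 1.2 0 0 0 0 1;0 1.2 0 0 0 0 1;0 1.2 0 0 0 0 1;0 1.2 0 0 0 0 1;0 1 0 0 0 0 1;0 0.8 0 0 0 0 1;0 0.5 0 0 0 0 1;0 0.3 0 0 0 0 1;0 0 0 0 0 0 1"
}}

```text
clock: 17.45
eef_pos: [472.5, -199.1, 39.8]
tcp_rot: [-1.574, -0.002, -1.556]
contact_force: [-0.6, -0.9, -2.9]
opening: 0.263
```

```bash
python3 - <<'E'
from h import *
togo([473,-201,24],-1.555)
s=r.grab_frame("side"); im=r.grab_frame("top")
a=cv2.resize(s[190:380,180:400],None,fx=1.8,fy=1.8);b=cv2.resize(im[180:280,300:480],None,fx=2,fy=2)
h=max(a.shape[0],b.shape[0]); f=lambda i:cv2.copyMakeBorder(i,0,h-i.shape[0],0,0,0)
cv2.imwrite("pics/j8.png",np.hstack([f(a),f(b)]))
E
```

```text
clock 17.45 pos [ 472.5 -199.1   39.8] rot [-1.574 -0.002 -1.556] F [-0.6 -0.9 -2.9] open 0.26 togo cm [array([0.19, 1.58, 0.06]), array([ 0.2 , -0.07,  0.11])]
```

View pics/j8.png

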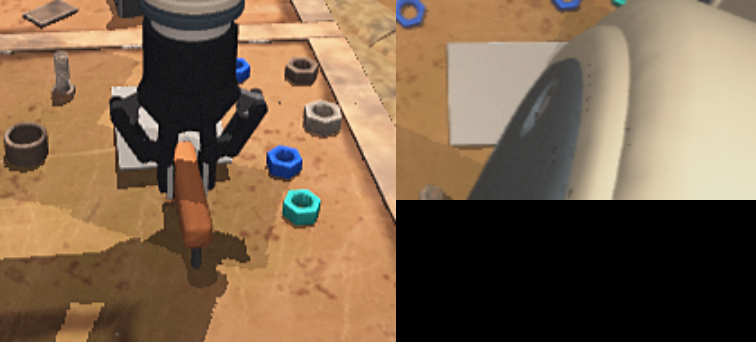

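The side view shows the empty shovel a little above its free spot, clear of the other nuts. I touch down slowly.

Emit:
{"fn": "apply_moves", "kwargs": {
  "plan": "0 0.4 0 0 0 0 1;0 0.4 0 0 0 0 1;0 0.3 0 0 0 0 1;0 0.15 0 0 0 0 1;0 0 0 0 0 0 1"
}}

```text
clock: 18.05
eef_pos: [473.7, -199.7, 27.9]
tcp_rot: [-1.571, -0.003, -1.556]
contact_force: [-0.3, -0.3, -2.3]
opening: 0.266
```

Emit:
{"fn": "apply_moves", "kwargs": {
  "plan": "0 0.1 0 0 0 0 1;0 0.1 0 0 0 0 1;0 0.1 0 0 0 0 1"
}}

```text
clock: 18.35
eef_pos: [473.8, -199.8, 24.9]
tcp_rot: [-1.571, -0.003, -1.556]
contact_force: [-0.4, 0.7, -2.6]
opening: 0.265
```

Emit:
{"fn": "apply_moves", "kwargs": {
  "plan": "0 0.1 0 0 0 0 1;0 0.07 0 0 0 0 1;0 0.05 0 0 0 0 1"
}}

```text
clock: 18.65
eef_pos: [473.9, -200.0, 23.0]
tcp_rot: [-1.571, -0.004, -1.556]
contact_force: [-4.0, 0.6, 11.4]
opening: 0.265
```

Touchdown is at the original height. I release gradually, then retreat straight up.

Emit:
{"fn": "apply_moves", "kwargs": {
  "plan": "0 -0.03 0 0 0 0 1;0 0 0 0 0 0 0.7;0 0 0 0 0 0 0.5;0 0 0 0 0 0 0.2;0 0 0 0 0 0 0;0 0 0 0 0 0 0;0 0 0 0 0 0 0;0 0 0 0 0 0 0",
  "squeeze": 30
}}

```text
clock: 19.45
eef_pos: [474.6, -200.1, 23.7]
tcp_rot: [-1.57, -0.004, -1.556]
contact_force: [-0.3, -0.1, -0.0]
opening: 0.998
```

Emit:
{"fn": "apply_moves", "kwargs": {
  "plan": "0 -1 0 0 0 0 0;0 -2 0 0 0 0 0;0 -3 0 0 0 0 0;0 -4 0 0 0 0 0;0 -4 0 0 0 0 0;3 -3 0 0 0 0 0;4 -2 0 0 0 0 0;4 0 0 0 0 0 0;4 0 0 0 0 0 0;2 0 0 0 0 0 0;0 0 0 0 0 0 0;0 0 0 0 0 0 0"
}}

```text
clock: 20.65
eef_pos: [475.7, -373.8, 230.7]
tcp_rot: [-1.567, -0.007, -1.555]
contact_force: [0.4, 0.0, -1.0]
opening: 1.002
```

```bash
python3 - <<'E'
from h import *
togo([473,-201,24],-1.555)
s=r.grab_frame("side"); im=r.grab_frame("top")
a=cv2.resize(s[90:380,180:400],None,fx=1.6,fy=1.6);b=cv2.resize(im[120:280,120:480],None,fx=1.2,fy=1.2)
h=max(a.shape[0],b.shape[0]); f=lambda i:cv2.copyMakeBorder(i,0,h-i.shape[0],0,0,0)
cv2.imwrite("pics/j9.png",np.hstack([f(a),f(b)]))
E
```

```text
clock 20.65 pos [ 475.7 -373.8  230.7] rot [-1.567 -0.007 -1.555] F [ 0.4  0.  -1. ] open 1.0 togo cm [array([-17.43,  20.55,  -0.07]), array([-0.22,  0.02,  0.39])]
```

View pics/j9.png

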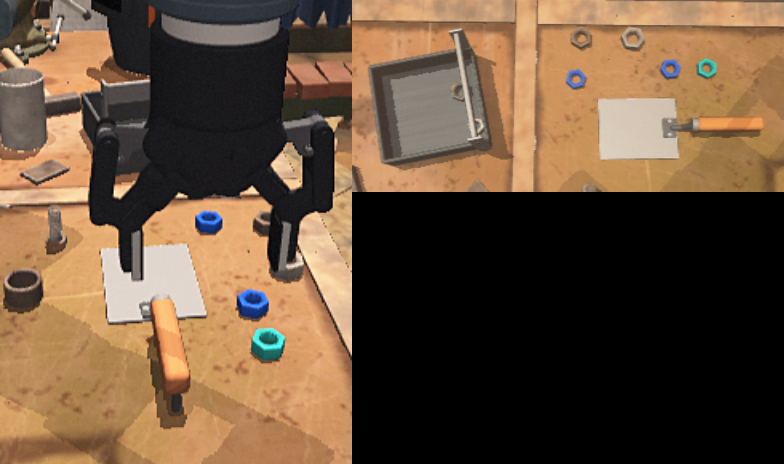

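The shovel lies flat and free on the table with the gripper well clear. Both nuts are in the box, at (457,91) and (478,127) in the combined picture.

```bash
python3 -c "
from rig import r
print(r.sign_off())"
```

```text
the job is handed in; nothing more can be done
None
```

I carried both nuts into the box on the shovel and scraped them off under the rim. I then set the empty shovel down on the table, backed the gripper away and handed the job in at about 21 s of the 64 s; no verdict was reported.

- **Pressing on the rim:** I held the blade against the rim with about 7–8 N beyond the shovel's weight for 0.3 s. By calculation the nuts were then at about -40 and -23 mm in the box frame, past the -62 mm limit.
- **Nuts:** The last pictures show both lying on the box floor, at about x -45 mm (rusty) and -75 mm (bright). The bright one is close to the front wall but inside it.
- **Shovel:** It stands flat at its original spot. It touched down at the same tool height at which it was picked up.
- **Checks that disagreed:**
  - The box and shovel positions from different views differed by about 2–4 mm.
  - After the scrape, the blade looked about 1% wider at the front than at the rear. That could have been a slight tilt in the grip or measuring error; the shovel looked flat once released.

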